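# Set out the snack service around saucer and bowl

### The job

Set out the snack service: stand the purple cup in the middle of the white saucer, stand the steel canister straight behind the marble bowl (on the side away from the robot, square to the counter edge) with a gap of about two and a half centimetres between them, stand the blue pot with the brass lid on the middle of the steel canister's lid, and lay the aluminium scoop half-way between saucer and bowl, in line with them, its handle pointing squarely toward the robot's side of the counter. Leave the saucer, the bowl, the teal cup and the copper canister where they are, and let everything stand still and released at the end.

Things in the scene. Friction and masses are not known exactly. Their poses are not given: they have to be found in the camera images.
- cup_center (a point): Purple polypropylene cup, open at the top, mouth up, empty: 70 mm tall, 60 mm across the rim, 48 mm across the foot, 3 mm wall, 50 g. This point is on its axis half-way up (35 mm above its underside), where it is 54 mm across. z up.
- canister_center (a point): Closed canister of brushed steel, an upright cylinder 60 mm across and 80 mm tall with a flat lid flush with its side, about 0.22 kg. This point is on its axis half-way up (40 mm above its underside). z up.
- pot_center (a point): Small closed pot, blue ceramic with a flat brass lid, an upright cylinder 44 mm across and 44 mm tall, about 90 g. This point is on its axis half-way up (22 mm above its underside). z up.
- scoop_center (a point): Aluminium scoop lying flat, 150 mm long, 110 g. This point: middle of its length, on the handle, 17 mm above the underside. x runs from handle to head, z up. Handle: bar 16 mm wide, 10 to 24 mm above the counter, from 75 mm behind this point to 15 mm ahead; head: open box 44 mm wide, 25 mm tall, 15 to 75 mm ahead. Mass centre within 5 mm of this point. At the start the handle points toward the robot, up to 50 deg off.
- saucer: White porcelain saucer, 110 mm across, rim 13 mm high, with a flat floor 72 mm across whose surface is 5 mm above the counter; loose, 0.3 kg, not to be moved. Origin: centre of its underside, at counter height. Its axes stay parallel to the world's: x straight back from the robot, y to the robot's left, z up.
- bowl: Small bowl of pale veined marble, empty, 90 mm across the rim, 45 mm high; loose, 0.6 kg, not to be moved. Origin: centre of its underside, at counter height. It stands beside the saucer, left or right of it, 240 to 260 mm from centre to centre. Its axes stay parallel to the world's: x straight back from the robot, y to the robot's left, z up.
- teal_cup_center (a point): Teal (blue-green) cup of the same shape as the purple one; a bystander, to be left alone. This point is on its axis, 35 mm above its underside.
- copper_canister_center (a point): Copper canister of the same shape as the steel one; a bystander, to be left alone. This point is on its axis, 40 mm above its underside.
There are look-alikes about, which are no part of the job. Of the things that look like the part that bears cup_center, the larger one is meant. Leave any green look-alike of the part that bears pot_center alone.

How it is judged:
At the end, for the whole second after the job is handed in: Cup upright on saucer within 10 mm of centre; canister's axis 85-115 mm behind bowl's centre, 15 mm sideways; pot upright on its lid within 12 mm; scoop flat, mid-point within 143 mm of saucer and bowl centres and 22 mm of each in x, handle to robot within 0.3 rad; all at rest, released (horizontal distance between cup_center and saucer below 0.01 m and z of cup_center in the frame of saucer between 0.034 and 0.048 m and angle between cup_center's own z axis and vertical below 0.12 rad and x of canister_center in the frame of bowl between 0.085 and 0.115 m and y of canister_center in the frame of bowl between -0.015 and 0.015 m and height (world z) of canister_center between 0.034 and 0.046 m and angle between each of canister_center, pot_center, scoop_center's own z axis and vertical below 0.1 rad and horizontal distance between pot_center and canister_center below 0.012 m and z of pot_center in the frame of canister_center between 0.056 and 0.068 m and horizontal distance between scoop_center and saucer below 0.143 m and horizontal distance between scoop_center and bowl below 0.143 m and x of scoop_center in the frame of saucer between -0.022 and 0.022 m and x of scoop_center in the frame of bowl between -0.022 and 0.022 m and height (world z) of scoop_center between 0.011 and 0.023 m and angle between the x axis of scoop_center and the x axis of saucer, either way round below 0.3 rad and ((y of saucer in the frame of bowl above 0 m and y of saucer in the frame of scoop_center above 0 m) or (y of saucer in the frame of bowl below 0 m and y of saucer in the frame of scoop_center below 0 m)) and linear speed of each of cup, canister, pot, scoop below 0.02 m/s and angular speed of each of cup, canister, pot, scoop below 0.2 rad/s); the robot touches nothing.
It fails at once if the saucer is displaced by more than 15 mm (distance of saucer from where it was at the start of the episode above 0.015 m).
It fails at once if the bowl is displaced by more than 15 mm (distance of bowl from where it was at the start of the episode above 0.015 m).
It fails at once if the teal cup is displaced by more than 15 mm (distance of teal_cup_center from where it was at the start of the episode above 0.015 m).
It fails at once if the copper canister is displaced by more than 15 mm (distance of copper_canister_center from where it was at the start of the episode above 0.015 m).
It also fails if it takes over 107 s, if anything falls off the work surface, if the arm or the gripper's body presses on something with over 40 N, if the wrist force passes 120 N, or if a joint passes its speed limit or range.

### The arm

A 7-joint arm with a two-finger parallel gripper is mounted at the origin on the work surface. World frame = base frame: x ahead of the robot, y to its left, z up, the work surface at z = 0. Lengths are in m, angles in rad, forces in N, time in s.
With the tool pointing down it reaches from about 0.425 to 0.875 m from the base axis. Payload 4.7 kg.
Tool frame: the origin (TCP) lies at the very end of the fingers, on their centre line; the grasp point (between the pads) lies 19 mm behind it; z points along the fingers, y is the line along which they close (so a half turn about z gives the same grasp; the last joint's range is limited). The gripper opens to 87 mm and grips with 3 to 60 N. Pads are 19 mm wide; open, the fingers measure 117 mm over their backs; the gripper's body (75 mm by 190 mm) begins 51 mm behind the grasp point.
Start: joints at [-1.111, 0.321, -0.07, 1.45, 0.023, 1.371, -0.057], TCP at [0.28, 0.586, 0.223] pointing down, gripper open.
Joint ranges: [-2.86, 2.86], [-0.3, 2.09], [-1.38, 1.24], [0.06, 2.45], [-1.56, 4.7], [0.09, 2.05], [-2.69, 2.69]. Speed limits (rad/s): [2.57, 2.57, 3.14, 3.14, 3.14, 3.14, 3.14].

### API

Orientations are given as a rotation vector (axis times angle).
In Python, from bench import ctrl, imaging, ticket gives the robot as it stands.
- The arm moves only by the tool jog_arm, never from a script. Its argument "rows" is text: rows parted by semicolons, each of 7 numbers parted by spaces: the shift along the tool's x, y, z in cm, then the turn, a rotation vector about the tool's x, y, z in rad, then the closure, from -1 (fully open) to 1 (shut), so that 0 is half open. A call has 1 to 5 rows; each row shifts and turns the commanded pose from where the row before left it, along the tool's axes as they then stand; what a row does not reach is not made up. A row lasts 1/8 s, in which the tool goes at most 62.5 mm and 10.7 degrees, less where a joint would pass 70% of its speed; a pose out of reach is approached as far as the arm can. A call with a gripper value outside its range is refused whole. The fingers move at their own pace and stop on an object; "force" is the grip in N (left out, the last holds). Time passes only in rows, so rows that do not move let the fingers close. It gives the time, the measured TCP pose, the force, the opening and the grip force at its end, in the units of the state.
- ctrl.get_state(): the state, without advancing time (a new reading comes with each control period).
- imaging.get_image(name): name is "scene" or "top" or "wrist"; returns a dict with "img" (480x640x3 uint8, blue, green, red), "vertical_fov" (degrees; the focal length in pixels is half the picture's height over the tangent of half this angle, whatever the lens; pixels are square), "cx", "cy" (the principal point, pixels), "k1" (the pictures are not rectified: a ray, as slopes to the right and down, at radius r is drawn at 1 + k1 r^2 times it, then the intrinsics apply), "origin" and "orientation" of the camera in the world. Camera axes: x right, y down, z forward; pixel columns grow to the right and rows downward; lengths in m; the calibration is good to about 2 mm. A picture is of the moment at which its call begins. There is no depth.
- ticket.close_job(): hands the job in; it is judged then, once.
The state is a dict: "time": time; "joint_positions": joint angles; "qd": joint speeds; "joint_torque": joint torques, N m; "position": TCP position; "tool_rot": TCP orientation; "ft_force": force on the tool from outside, world axes, zero at the start; "torque": the same for the moment, N m; "grip_width": opening from 0.0 (shut) to 1.0 (fully open); "grip_force": force on a finger pad.
Only numpy, scipy, OpenCV 4.12 (cv2) and the standard library are available. Lean on these libraries where they do the work, as an engineer would, in place of code of your own. Each camera call takes 0.05 s, during which the arm holds its last target. There are 200 camera calls.

## Working session

There is one attempt and no reset: what is moved stays moved. The work goes in short steps, Python scripts to look and compute and a tool call to move; the robot and the scene stay as the last step left them, time stands still between calls to the robot, and variables do not carry over. Pictures are saved under pics/ and viewed, at most 14 in all, crops included, and the job is handed in when it is done.

Besides the shell and the picture viewer there is one more tool, called after "Emit:" as name(argument=value, ...) on one line, values as JSON. jog_arm: Moves the arm, as the interface text tells. Its arguments: {"type":"object","properties":{"rows":{"type":"string"},"force":{"type":"number"}},"required":["rows"]}

```bash
ls; mkdir -p pics; cat > h.py <<'E'
import numpy as np, cv2
from scipy.spatial.transform import Rotation as R
from bench import ctrl, imaging, ticket
def rot(o):
    o=np.array(o,float)
    return o if o.shape==(3,3) else (R.from_rotvec(o).as_matrix() if o.size==3 else R.from_quat(o).as_matrix())
def ray(c,u,v):
    h=c["img"].shape[0]; f=h/2/np.tan(np.radians(c["vertical_fov"])/2)
    d=np.array([(u-c["cx"])/f,(v-c["cy"])/f]); s=d.copy()
    for _ in range(20): s=d/(1+c["k1"]*(s@s))
    return np.array(c["origin"]),rot(c["orientation"])@np.array([s[0],s[1],1])
def onplane(c,u,v,z):
    o,d=ray(c,u,v); return o+d*(z-o[2])/d[2]
def proj(c,p):
    h=c["img"].shape[0]; f=h/2/np.tan(np.radians(c["vertical_fov"])/2)
    q=rot(c["orientation"]).T@(np.array(p)-c["origin"]); s=q[:2]/q[2]; s=s*(1+c["k1"]*(s@s))
    return s*f+[c["cx"],c["cy"]]
E
python3 - <<'E'
from h import *
for n in ("scene","top"):
    c=imaging.get_image(n); cv2.imwrite(f"pics/{n}0.png",c["img"]); print(n,{k:v for k,v in c.items() if k!="img"})
print(ctrl.get_state())
E
```

```text
pics
scene {'vertical_fov': 46.75044534917113, 'cx': 322.81905063907544, 'cy': 241.69506954790606, 'k1': 0.02717749910280009, 'origin': array([1.45207495, 0.35300946, 0.7320046 ]), 'orientation': array([-1.36369407, -1.96394017,  1.03592961])}
top {'vertical_fov': 42.78738803183969, 'cx': 310.85519455554834, 'cy': 240.04591492527237, 'k1': -0.1771318190245954, 'origin': array([0.28744808, 0.02911061, 1.42926374]), 'orientation': array([-2.11825706,  2.13109709, -0.22835231])}
{'time': 0.1, 'joint_positions': array([-1.11090095,  0.32171339, -0.07008232,  1.45153479,  0.02259808,
        1.37078188, -0.05691026]), 'qd': array([-0.00098746, -0.00222978,  0.002656  , -0.00195679, -0.0007037 ,
       -0.00109267,  0.00169372]), 'joint_torque': array([-1.87195442e-04, -4.92570341e+01, -4.05669808e-01, -3.13397563e+01,
       -6.43305550e-02,  3.94386775e-02,  5.75981562e-05]), 'position': array([0.28010117, 0.58601995, 0.22160304]), 'tool_rot': array([-6.94386174e-01, -3.06360779e+00,  2.55631049e-03]), 'ft_force': array([-0.37165457, -0.61033856, -1.62175962]), 'torque': array([-3.67084878e-02,  6.29210157e-05, -3.31263935e-02]), 'grip_force': 0.0, 'grip_width': 1.0028876336712202}
```

View pics/scene0.png

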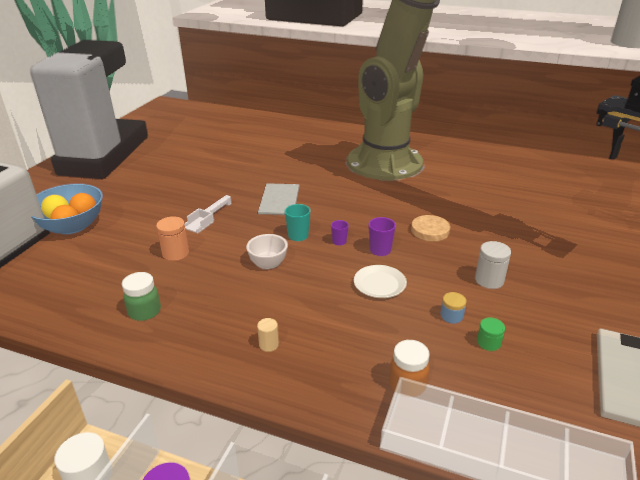

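View pics/top0.png

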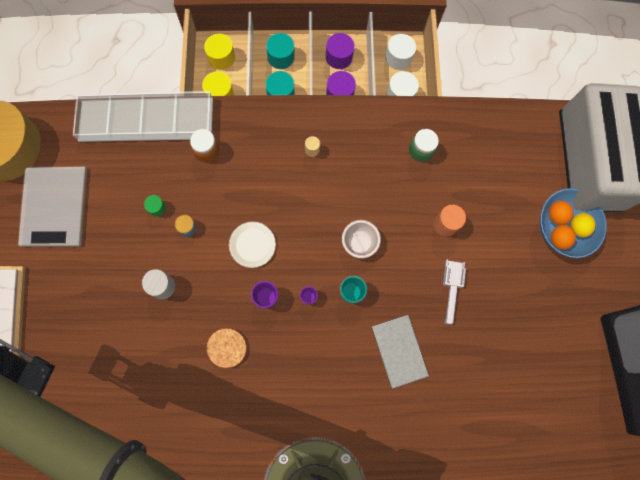

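The top view has +x up and +y left. Candidates:
- **Purple cup:** large (265,294), small (309,296). The larger is meant.
- **Pot:** brass-lidded blue (185,226), green look-alike (154,205). The blue one is meant.
- **Canister:** steel (157,284), copper (452,218). The steel one is meant.
- **Cups, other:** teal (353,290), a bystander.
- **Scoop:** (453,290).
- **Saucer and bowl:** saucer (252,245), bowl (361,240). The cork coaster at (227,348) is not the saucer.

```bash
cat >> h.py <<'E'
def mask(c,lo,hi,win=None):
    m=cv2.inRange(cv2.cvtColor(c["img"],cv2.COLOR_BGR2HSV),np.array(lo),np.array(hi))
    if win:
        w=np.zeros_like(m); x0,y0,x1,y1=win; w[y0:y1,x0:x1]=255; m&=w
    n,l,s,_=cv2.connectedComponentsWithStats(m)
    return (l==1+np.argmax(s[1:,4])).astype(np.uint8)*255
def hull(m): return cv2.convexHull(max(cv2.findContours(m,0,1)[0],key=cv2.contourArea))[:,0].astype(float)
def circ(c,h,z):
    "circle centre and radius of hull pixels cast on plane z"
    p=np.array([onplane(c,u,v,z)[:2] for u,v in h]); (q,r)=cv2.minEnclosingCircle(p.astype(np.float32)); return np.round([*q,r],4)
E
python3 - <<'E'
from h import *
c=imaging.get_image("top"); hsv=cv2.cvtColor(c["img"],cv2.COLOR_BGR2HSV)
for n,p in dict(cup=(265,294),rim=(275,294),can=(155,280),canside=(165,292),pot=(184,224),side=(188,232),scoop=(452,300),head=(455,268),saucer=(252,245),bowlrim=(378,238),bowl=(361,240),wood=(300,260)).items(): print(n,hsv[p[1],p[0]])
for n,a in dict(saucer=((0,0,120),(179,70,255),(225,215,280,275),.013),bowl=((0,0,100),(179,90,255),(335,215,390,265),.045),
  cup=((125,80,30),(160,255,255),(245,275,285,315),.07),small=((125,80,30),(160,255,255),(295,280,325,312),.05),pot=((10,100,120),(30,255,255),(172,212,198,236),.044),
  can=((0,0,120),(179,70,255),(138,265,180,303),.08)).items():
    m=mask(c,*a[:3]); h=hull(m); print(n,circ(c,h,a[3]),h.min(0),h.max(0))
m=mask(c,(0,0,110),(179,90,255),(430,255,480,330)); r=cv2.minAreaRect(hull(m).astype(np.float32)); print(r); b=cv2.boxPoints(r); print(np.array([onplane(c,u,v,.02) for u,v in b]).round(4))
a=cv2.resize(c["img"][185:325,130:330],None,fx=4,fy=4,interpolation=2); cv2.imwrite("pics/crop.png",a[:560,:800])
print(R.from_rotvec(ctrl.get_state()["tool_rot"]).as_matrix().round(3))
E
```

```text
cup [141 170 120]
rim [141 184 125]
can [ 17  25 214]
canside [ 20  21 107]
pot [ 19 172 215]
side [ 16  86 110]
scoop [  3  11 230]
head [  3  12 230]
saucer [ 21  21 238]
bowlrim [ 13  27 230]
bowl [ 11  23 236]
wood [ 11 162 123]
saucer [0.562  0.1435 0.0555] [229. 222.] [275. 267.]
bowl [ 0.5676 -0.1106  0.046 ] [342. 220.] [380. 258.]
cup [0.4378 0.11   0.031 ] [251. 281.] [277. 307.]
small [0.4376 0.0116 0.0207] [300. 286.] [317. 303.]
pot [0.6082 0.2994 0.0381] [172. 212.] [197. 233.]
can [0.4634 0.3561 0.0304] [142. 269.] [167. 295.]
((452.3231506347656, 292.09149169921875), (21.64457893371582, 64.60245513916016), 6.340191841125488)
[[ 0.3726 -0.2883  0.02  ]
 [ 0.5233 -0.3119  0.02  ]
 [ 0.5172 -0.3638  0.02  ]
 [ 0.3661 -0.3391  0.02  ]]
[[-0.902  0.431 -0.001]
 [ 0.431  0.902 -0.001]
 [-0.    -0.001 -1.   ]]
```

View pics/crop.png

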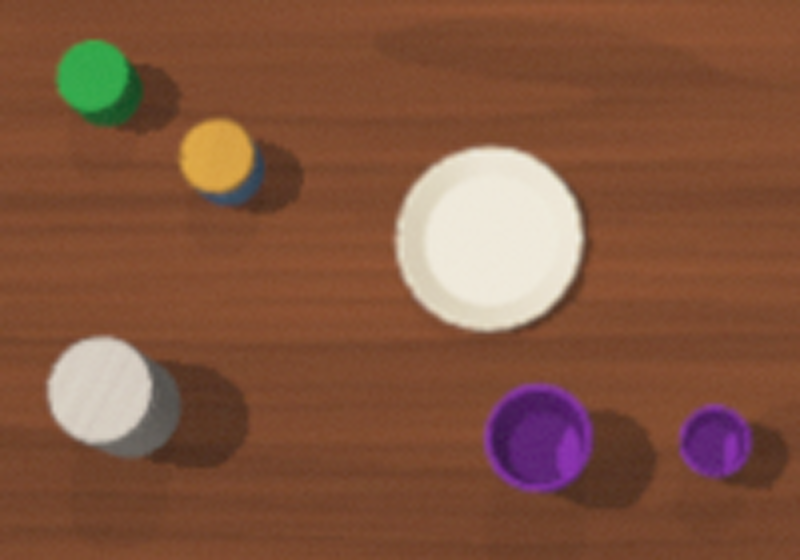

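The crop confirms the choices. The large purple cup is left of the small one, the brass-lidded blue pot is at about (184,224), and the steel canister is at (157,284). I'll start with the canister and square the tool on the way.

Emit:
jog_arm(rows="0 0 0 0 0 -0.15 -1; 0 0 0 0 0 -0.15 -1; 0 0 0 0 0 -0.145 -1; -3.7 -4.6 0 0 0 0 -1; -3.7 -4.6 0 0 0 0 -1", force=20)

```text
time: 0.78
position: [0.3545, 0.4935, 0.222]
tool_rot: [0.002, -3.141, 0.001]
ft_force: [0.5, 0.5, -0.9]
grip_width: 0.997
grip_force: 0.0
```

Emit:
jog_arm(rows="-3.7 -4.6 0 0 0 0 -1; -3.7 -4.6 0 0 0 0 -1; -3.5 -4.6 0 0 0 0 -1; 0 0 0 0 0 0 -1")

```text
time: 1.27
position: [0.4673, 0.3502, 0.2225]
tool_rot: [0.018, 3.14, -0.004]
ft_force: [-0.2, -0.3, -0.4]
grip_width: 1.0
grip_force: 0.0
```

```bash
python3 - <<'E'
from h import *
c=imaging.get_image("wrist"); cv2.imwrite("pics/w1.png",c["img"]); print({k:v for k,v in c.items() if k!="img"}, ctrl.get_state()["position"])
print(proj(c,(.463,.356,.08)),proj(c,(.463,.356,.0)))
t=imaging.get_image("top"); print("pot lid",onplane(t,184.3,224,.044))
E
```

```text
{'vertical_fov': 70.75079661729033, 'cx': 325.14106965210317, 'cy': 239.63919378226828, 'k1': -0.061194749752829555, 'origin': array([0.39280835, 0.35201839, 0.3845952 ]), 'orientation': array([2.08273091, 2.05965934, 0.28546528])} [0.46486295 0.35363402 0.22238752]
[331.01660188 222.30811142] [329.99941596 206.70729656]
pot lid [0.60452284 0.29976442 0.044     ]
```

View pics/w1.png

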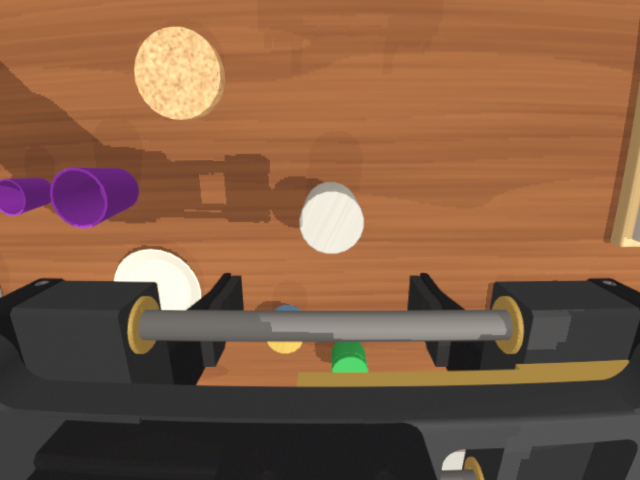

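The wrist view shows the steel lid at about (331,222), as predicted from (0.463, 0.356). I'll descend and grip.

Emit:
jog_arm(rows="0.2 0.2 4.9 0 0 0 -1; 0 0 4.9 0 0 0 -1; 0 0 4.9 0 0 0 -1; 0 0 4.9 0 0 0 -1; 0 0 0 0 0 0 -1")

```text
time: 2.0
position: [0.4567, 0.3576, 0.0225]
tool_rot: [0.004, -3.134, 0.008]
ft_force: [0.5, 0.6, 0.8]
grip_width: 0.998
grip_force: 0.0
```

Emit:
jog_arm(rows="0 0 0 0 0 0 1; 0 0 0 0 0 0 1; 0 0 0 0 0 0 1; 0 0 0 0 0 0 1; 0 0 0 0 0 0 1", force=25)

```text
time: 2.62
position: [0.462, 0.3584, 0.0281]
tool_rot: [0.002, 3.14, 0.001]
ft_force: [-1.1, -2.1, 5.9]
grip_width: 0.687
grip_force: 25.0
```

Emit:
jog_arm(rows="0 0 -4 0 0 0 1; 0 0 -5 0 0 0 1; -1 -2.5 -4 0 0 0 1; -2.2 -5.2 0 0 0 0 1; -2.2 -5.2 0 0 0 0 1")

```text
time: 3.25
position: [0.5154, 0.2284, 0.1572]
tool_rot: [-0.001, 3.14, 0.001]
ft_force: [0.3, 0.2, -2.5]
grip_width: 0.682
grip_force: 25.0
```

Emit:
jog_arm(rows="-2.2 -5.2 0 0 0 0 1; -2.2 -5.2 0 0 0 0 1; -2.2 -5.2 0 0 0 0 1; -2.2 -5.2 0 0 0 0 1; -2.2 -5.2 0 0 0 0 1")

```text
time: 3.88
position: [0.6251, -0.0321, 0.1563]
tool_rot: [-0.001, -3.141, -0.001]
ft_force: [-0.1, 0.5, -2.0]
grip_width: 0.682
grip_force: 25.0
```

Emit:
jog_arm(rows="-2.2 -5.2 0 0 0 0 1; -1.4 -2 0 0 0 0 1; 0 0 0 0 0 0 1; 0 0 0 0 0 0 1")

```text
time: 4.38
position: [0.6603, -0.1011, 0.1559]
tool_rot: [0.001, -3.14, -0.002]
ft_force: [-0.2, 0.9, -1.5]
grip_width: 0.684
grip_force: 25.0
```

```bash
python3 - <<'E'
from h import *
c=imaging.get_image("wrist"); cv2.imwrite("pics/w2.png",c["img"]); s=ctrl.get_state(); print(s["position"],R.from_rotvec(s["tool_rot"]).as_matrix().round(3))
t=imaging.get_image("top");m=mask(t,(0,0,100),(179,90,255),(335,215,390,265)); print(circ(t,hull(m),.045))
E
```

```text
[ 0.66033652 -0.10056039  0.15618199] [[-1.    -0.001 -0.001]
 [-0.001  1.     0.002]
 [ 0.001  0.002 -1.   ]]
[ 0.5662 -0.1055  0.0803]
```

View pics/w2.png

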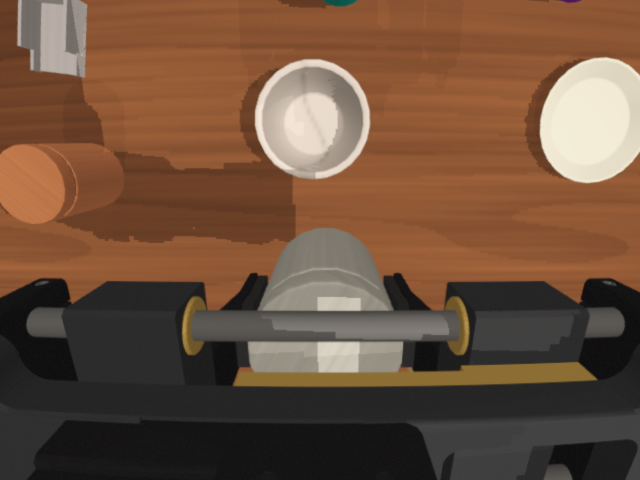

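The wrist view shows the canister held upright in the fingers. The bowl rim is centred at about (313,119) and nothing stands between it and the place.

```bash
python3 - <<'E'
from h import *
c=imaging.get_image("wrist"); m=mask(c,(0,0,150),(179,60,255),(240,50,385,190)); print(circ(c,hull(m),.045))
m=mask(c,(0,0,150),(179,70,255),(520,40,640,190)); h=hull(m);print(circ(c,h,.013),h.max(0))
E
```

```text
[ 0.568  -0.1102  0.0445]
[0.5623 0.1439 0.0549] [639. 182.]
```

Emit:
jog_arm(rows="-0.8 -1 3 0 0 0 1; 0 0 4 0 0 0 1; 0 0 3 0 0 0 1; 0 0 1.8 0 0 0 1; 0 0 0 0 0 0 1")

```text
time: 5.15
position: [0.6678, -0.1119, 0.0374]
tool_rot: [0.0, -3.139, -0.001]
ft_force: [0.3, 0.1, -1.8]
grip_width: 0.687
grip_force: 25.0
```

Emit:
jog_arm(rows="0 0 0.5 0 0 0 1; 0 0 0.3 0 0 0 1; 0 0 0 0 0 0 1")

```text
time: 5.52
position: [0.669, -0.1128, 0.0311]
tool_rot: [0.001, 3.141, 0.0]
ft_force: [-0.4, -0.5, -2.8]
grip_width: 0.685
grip_force: 25.0
```

Emit:
jog_arm(rows="0.1 0.2 0.2 0 0 0 1; 0 0 0.1 0 0 0 1; 0 0 0 0 0 0 1; 0 0 0 0 0 0 1")

```text
time: 6.02
position: [0.6679, -0.1104, 0.0281]
tool_rot: [0.001, 3.141, 0.001]
ft_force: [-2.6, 1.3, 4.5]
grip_width: 0.679
grip_force: 25.0
```

Emit:
jog_arm(rows="0 0 0 0 0 0 -1; 0 0 0 0 0 0 -1; 0 0 0 0 0 0 -1; 0 0 0 0 0 0 -1; 0 0 0 0 0 0 -1")

```text
time: 6.65
position: [0.6678, -0.1109, 0.0275]
tool_rot: [0.001, 3.142, -0.0]
ft_force: [-0.7, -0.7, 0.3]
grip_width: 0.993
grip_force: 0.0
```

Emit:
jog_arm(rows="0 0 -3 0 0 0 -1; 0 0 -6 0 0 0 -1; 0 0 -6 0 0 0 -1; 0.8 5 -2 0 0 0 -1; 0.9 6 0 0 0 0 -1")

```text
time: 7.28
position: [0.6523, -0.0017, 0.2009]
tool_rot: [0.008, 3.136, -0.0]
ft_force: [0.9, 0.8, 0.3]
grip_width: 0.998
grip_force: 0.0
```

Emit:
jog_arm(rows="0.9 6 0 0 0 0 -1; 0.9 6 0 0 0 0 -1; 0.9 6 0 0 0 0 -1; 0.9 6 0 0 0 0 -1; 0.9 6 0 0 0 0 -1")

```text
time: 7.9
position: [0.6057, 0.301, 0.1978]
tool_rot: [0.002, 3.141, 0.0]
ft_force: [0.8, -0.8, -0.3]
grip_width: 1.0
grip_force: 0.0
```

Emit:
jog_arm(rows="0 0 0 0 0 0 -1; 0 0 0 0 0 0 -1")

```text
time: 8.15
position: [0.6062, 0.2987, 0.1974]
tool_rot: [0.001, 3.141, -0.002]
ft_force: [0.7, -1.3, -0.1]
grip_width: 1.002
grip_force: 0.0
```

```bash
python3 - <<'E'
from h import *
t=imaging.get_image("top"); p=proj(t,(.668,-.11,.08)); w=[int(p[0]-22),int(p[1]-22),int(p[0]+22),int(p[1]+22)]
m=mask(t,(0,0,130),(179,60,255),w); h=hull(m); print("can",p,circ(t,h,.08),h.min(0),h.max(0))
m=mask(t,(16,150,150),(25,255,255),(172,212,198,236)); h=hull(m); print("pot",circ(t,h,.044),h.min(0),h.max(0))
c=imaging.get_image("wrist"); cv2.imwrite("pics/w3.png",c["img"]); print(ctrl.get_state()["position"], proj(c,(.6045,.2998,.044)))
E
```

```text
can [361.06878339 192.68148398] [ 0.6672 -0.1078  0.032 ] [348. 180.] [374. 205.]
pot [0.607  0.2994 0.0213] [181. 215.] [192. 231.]
[0.60700586 0.29685102 0.19770453] [327.16129568 222.09087078]
```

View pics/w3.png

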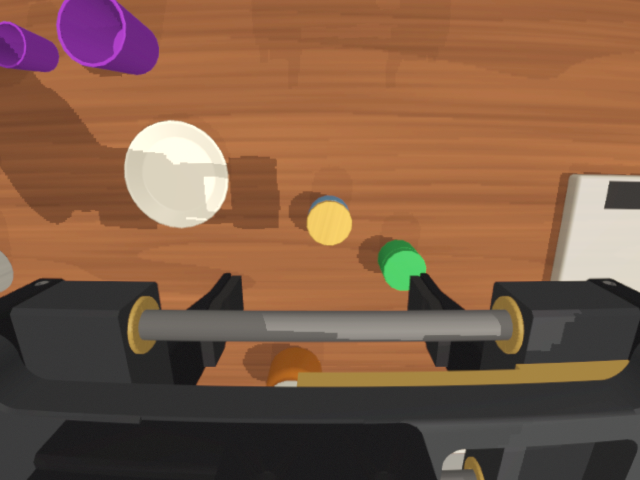

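The wrist view shows the brass lid at (329,222). The green look-alike at (404,271) is clear of the finger path. I'll descend.

Emit:
jog_arm(rows="0.2 0.4 5 0 0 0 -1; 0 0 6 0 0 0 -1; 0 0 5 0 0 0 -1; 0 0 2.2 0 0 0 -1; 0 0 0.4 0 0 0 -1")

```text
time: 8.88
position: [0.6043, 0.3018, 0.0109]
tool_rot: [-0.004, -3.141, 0.002]
ft_force: [-0.0, 0.2, 1.0]
grip_width: 1.004
grip_force: 0.0
```

Emit:
jog_arm(rows="0 0 0 0 0 0 -1; 0 0 0 0 0 0 1; 0 0 0 0 0 0 1; 0 0 0 0 0 0 1; 0 0 0 0 0 0 1", force=15)

```text
time: 9.5
position: [0.6041, 0.3034, 0.0118]
tool_rot: [0.001, 3.141, 0.0]
ft_force: [-1.0, -1.2, -0.2]
grip_width: 0.634
grip_force: 0.0
```

Emit:
jog_arm(rows="0 0 0 0 0 0 1; 0 0 0 0 0 0 1; 0 0 0 0 0 0 1")

```text
time: 9.88
position: [0.6041, 0.303, 0.0116]
tool_rot: [0.001, 3.142, -0.0]
ft_force: [-0.8, -1.1, 0.5]
grip_width: 0.496
grip_force: 15.0
```

Emit:
jog_arm(rows="0 0 -4 0 0 0 1; 0 0 -6 0 0 0 1; 0 0 -6 0 0 0 1; -0.8 -5 -2 0 0 0 1; -0.9 -6 0 0 0 0 1")

```text
time: 10.5
position: [0.6221, 0.1945, 0.1943]
tool_rot: [-0.005, 3.137, 0.004]
ft_force: [2.2, -0.9, -1.6]
grip_width: 0.499
grip_force: 15.0
```

Emit:
jog_arm(rows="-0.9 -6 0 0 0 0 1; -0.9 -6 0 0 0 0 1; -0.9 -6 0 0 0 0 1; -0.9 -6 0 0 0 0 1; -0.9 -5 0 0 0 0 1")

```text
time: 11.12
position: [0.6655, -0.0996, 0.1914]
tool_rot: [-0.004, -3.141, 0.001]
ft_force: [0.3, 1.1, -1.9]
grip_width: 0.498
grip_force: 15.0
```

Emit:
jog_arm(rows="0 -1.2 0 0 0 0 1; 0 0 0 0 0 0 1; 0 0 0 0 0 0 1")

```text
time: 11.5
position: [0.6659, -0.1058, 0.1913]
tool_rot: [0.004, -3.141, -0.003]
ft_force: [1.0, 0.5, -0.6]
grip_width: 0.497
grip_force: 15.0
```

```bash
python3 - <<'E'
from h import *
print(ctrl.get_state()["position"])
c=imaging.get_image("wrist"); cv2.imwrite("pics/w4.png",c["img"]); print(proj(c,(.667,-.109,.08)))
E
```

```text
[ 0.66591557 -0.10583476  0.19126896]
[320.31046697 237.27692171]
```

View pics/w4.png

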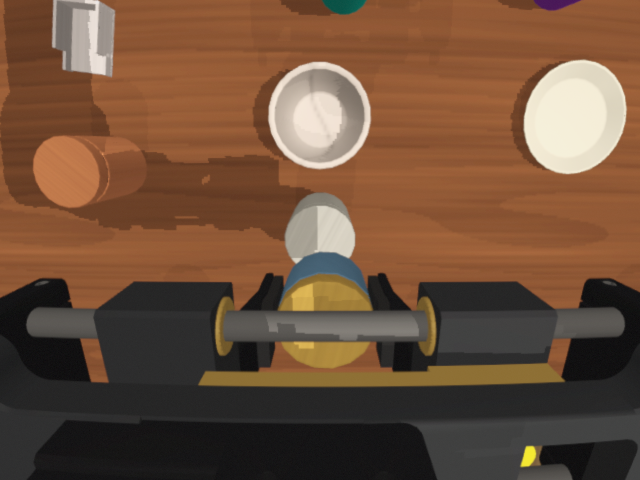

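The view shows the pot held and the steel lid centred at about (320,238), as predicted for (0.667, -0.109). I'll lower it.

Emit:
jog_arm(rows="-0.1 -0.4 3 0 0 0 1; 0 0 4 0 0 0 1; 0 0 2.2 0 0 0 1; 0 0 0.3 0 0 0 1; 0 0 0 0 0 0 1")

```text
time: 12.18
position: [0.6674, -0.1117, 0.0975]
tool_rot: [-0.001, 3.14, 0.0]
ft_force: [-0.2, 0.1, -1.3]
grip_width: 0.499
grip_force: 15.0
```

Emit:
jog_arm(rows="0 0 0.2 0 0 0 1; 0 0 0.1 0 0 0 1; 0 0 0 0 0 0 1")

```text
time: 12.55
position: [0.6669, -0.1129, 0.094]
tool_rot: [0.001, 3.141, 0.0]
ft_force: [-0.2, 0.6, -1.7]
grip_width: 0.501
grip_force: 15.0
```

Emit:
jog_arm(rows="0 0.3 0.1 0 0 0 1; 0 0 0.1 0 0 0 1; 0 0 0 0 0 0 1")

```text
time: 12.92
position: [0.6669, -0.1096, 0.0916]
tool_rot: [0.001, 3.141, 0.0]
ft_force: [0.3, -0.5, -0.3]
grip_width: 0.495
grip_force: 15.0
```

Emit:
jog_arm(rows="0 0 0.1 0 0 0 1; 0 0 0 0 0 0 1; 0 0 0 0 0 0 1")

```text
time: 13.3
position: [0.6671, -0.1097, 0.0916]
tool_rot: [0.001, 3.141, 0.001]
ft_force: [-1.2, 1.0, 6.1]
grip_width: 0.5
grip_force: 15.0
```

Emit:
jog_arm(rows="0 0 0 0 0 0 -1; 0 0 0 0 0 0 -1; 0 0 0 0 0 0 -1; 0 0 0 0 0 0 -1; 0 0 0 0 0 0 -1")

```text
time: 13.92
position: [0.6667, -0.1098, 0.0905]
tool_rot: [-0.001, -3.142, -0.0]
ft_force: [-0.8, -0.1, -0.0]
grip_width: 0.959
grip_force: 0.0
```

Emit:
jog_arm(rows="0 0 -2 0 0 0 -1; 0 0 -5 0 0 0 -1; 0 0 -5 0 0 0 -1; 4.2 -4 0 0 0 0 -1; 4.2 -4 0 0 0 0 -1")

```text
time: 14.55
position: [0.5827, -0.1908, 0.2132]
tool_rot: [-0.001, 3.138, -0.002]
ft_force: [-1.0, -0.9, -0.9]
grip_width: 1.0
grip_force: 0.0
```

Emit:
jog_arm(rows="4.2 -4 0 0 0 0 -1; 4.2 -4 0 0 0 0 -1; 4.2 -4 0 0 0 0 -1; 1.2 -1.6 0 0 0 0 -1; 0 0 0 0 0 0 -1")

```text
time: 15.18
position: [0.4443, -0.3269, 0.2119]
tool_rot: [0.006, 3.139, -0.001]
ft_force: [0.8, 0.3, -0.3]
grip_width: 0.999
grip_force: 0.0
```

```bash
python3 - <<'E'
from h import *
t=imaging.get_image("top"); p=proj(t,(.667,-.109,.124)); w=[int(p[0]-18),int(p[1]-18),int(p[0]+18),int(p[1]+18)]
m=mask(t,(16,120,120),(28,255,255),w); h=hull(m); print("pot",circ(t,h,.124),h.min(0),h.max(0))
c=imaging.get_image("wrist"); cv2.imwrite("pics/w5.png",c["img"]); print(ctrl.get_state()["position"], proj(c,(.445,-.326,.02)))
E
```

```text
pot [ 0.6686 -0.1085  0.0221] [353. 178.] [372. 196.]
[ 0.44632075 -0.32414269  0.21109632] [323.57361342 215.37342034]
```

View pics/w5.png

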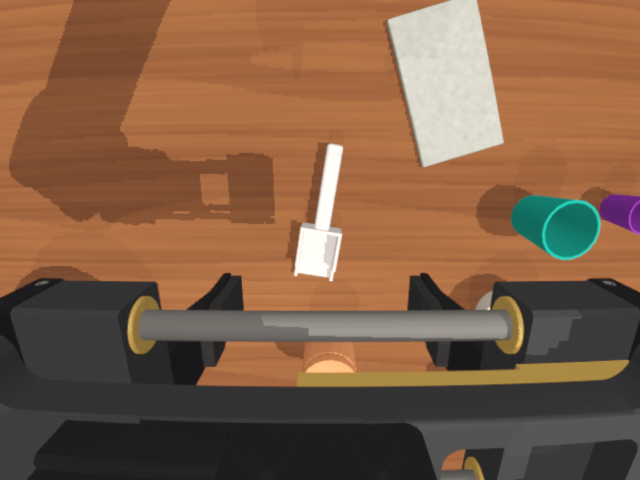

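The wrist view shows the scoop with the handle end at (335,146), the head's back corners at (304,226) and (341,230), and its front at (296,276) and (332,280). The teal cup, at (555,225), is well clear.

```bash
python3 - <<'E'
from h import *
c=imaging.get_image("wrist"); s=ctrl.get_state()
h=onplane(c,335,146,.024); f=(onplane(c,296,276,.025)+onplane(c,332,280,.025))/2; n=onplane(c,320.5,229,.024)
m=mask(c,(0,0,150),(179,50,255),(318,140,346,222)); pts=np.argwhere(m)[:,::-1]; q=np.array([onplane(c,u,v,.024)[:2] for u,v in pts]); l=cv2.fitLine(q.astype(np.float32),cv2.DIST_L2,0,.01,.01).ravel()
print(h,f,n,"len",np.linalg.norm((f-h)[:2]),"yaw",np.arctan2(*(f-h)[[1,0]]),np.arctan2(*(n-h)[[1,0]]),"handle fit",np.arctan(l[1]/l[0]),"mid",(h+f)/2,s["position"])
E
```

```text
[ 0.37381933 -0.31351251  0.024     ] [ 0.5151233  -0.33548849  0.025     ] [ 0.45942838 -0.32819517  0.024     ] len 0.14300264162350704 yaw -0.15428675893541252 -0.16985571846936479 handle fit -0.14725932 mid [ 0.44447132 -0.3245005   0.0245    ] [ 0.4464958  -0.32372841  0.21077839]
```

Emit:
jog_arm(rows="0.2 -0.2 3 0 0 0.158 -1; 0 0 6 0 0 0 -1; 0 0 6 0 0 0 -1; 0 0 3 0 0 0 -1; 0 0 1 0 0 0 -1")

```text
time: 15.95
position: [0.4426, -0.3251, 0.0182]
tool_rot: [-0.244, -3.128, -0.003]
ft_force: [1.2, 0.4, 0.8]
grip_width: 1.0
grip_force: 0.0
```

Emit:
jog_arm(rows="0 0 0.5 0 0 0 -1; 0 0 0.5 0 0 0 -1; 0 0 0 0 0 0 -1")

```text
time: 16.32
position: [0.4433, -0.3278, 0.0113]
tool_rot: [0.249, 3.13, -0.0]
ft_force: [0.4, -0.7, 1.2]
grip_width: 1.001
grip_force: 0.0
```

```bash
python3 - <<'E'
from h import *
s=ctrl.get_state(); M=R.from_rotvec(s["tool_rot"]).as_matrix(); print(s["position"], np.arctan2(-M[1,0],-M[0,0]), s["ft_force"])
E
```

```text
[ 0.44325702 -0.32782263  0.01130991] -0.1586061104680316 [ 0.41568916 -0.67740211  1.16550416]
```

Emit:
jog_arm(rows="0 0.3 0.3 0 0 0 -1; 0 0 0.3 0 0 0 -1; 0 0 0 0 0 0 -1; 0 0 0 0 0 0 1; 0 0 0 0 0 0 1", force=25)

```text
time: 16.95
position: [0.4431, -0.3248, 0.0046]
tool_rot: [0.249, 3.131, -0.0]
ft_force: [0.3, 0.3, 0.9]
grip_width: 0.849
grip_force: 0.0
```

Emit:
jog_arm(rows="0 0 0 0 0 0 1; 0 0 0 0 0 0 1; 0 0 0 0 0 0 1; 0 0 0 0 0 0 1; 0 0 0 0 0 0 1")

```text
time: 17.58
position: [0.4431, -0.3247, 0.0045]
tool_rot: [0.249, 3.132, 0.0]
ft_force: [-0.4, 0.0, -0.4]
grip_width: 0.284
grip_force: 0.0
```

Emit:
jog_arm(rows="0 0 0 0 0 0 1; 0 0 0 0 0 0 1; 0 0 0 0 0 0 1")

```text
time: 17.95
position: [0.443, -0.3248, 0.0045]
tool_rot: [0.249, 3.132, -0.0]
ft_force: [0.4, -0.4, -0.5]
grip_width: 0.184
grip_force: 25.0
```

Emit:
jog_arm(rows="0 0 -3 0 0 0 1; 0 0 -5 0 0 -0.158 1; 0 0 -5 0 0 0 1; -1 3 -1 0 0 0 1; -2 5.5 0 0 0 0 1")

```text
time: 18.58
position: [0.4732, -0.2416, 0.1462]
tool_rot: [0.01, 3.138, -0.003]
ft_force: [1.9, 1.4, -1.2]
grip_width: 0.177
grip_force: 25.0
```

Emit:
jog_arm(rows="-2 5.5 0 0 0 0 1; -2 5.5 0 0 0 0 1; -2 5.5 0 0 0 0 1; -2 5.5 0 0 0 0 1; -1 3 0 0 0 0 1")

```text
time: 19.2
position: [0.5636, 0.0146, 0.1442]
tool_rot: [0.006, -3.141, -0.002]
ft_force: [-0.2, -1.5, -1.2]
grip_width: 0.178
grip_force: 25.0
```

Emit:
jog_arm(rows="0 0 0 0 0 0 1; 0 0 0 0 0 0 1")

```text
time: 19.45
position: [0.5629, 0.0091, 0.1442]
tool_rot: [-0.002, -3.141, 0.001]
ft_force: [-0.8, -0.6, -0.9]
grip_width: 0.181
grip_force: 25.0
```

```bash
python3 - <<'E'
from h import *
c=imaging.get_image("wrist"); cv2.imwrite("pics/w6.png",c["img"]); 
s=ctrl.get_state(); M=R.from_rotvec(s["tool_rot"]).as_matrix(); print(s["position"], np.arctan2(-M[1,0],-M[0,0]), s["ft_force"])
m=mask(c,(0,0,150),(179,60,255),(0,30,200,260)); print(circ(c,hull(m),.045))
m=mask(c,(0,0,150),(179,60,255),(450,30,640,260)); print(circ(c,hull(m),.013))
E
```

```text
[0.5628665  0.00850468 0.14435739] -0.0028918754884307706 [ 1.29221424e-05 -1.28616592e-01 -1.83960523e+00]
[ 0.5541 -0.1205  0.04  ]
[0.5526 0.1536 0.0523]
```

View pics/w6.png

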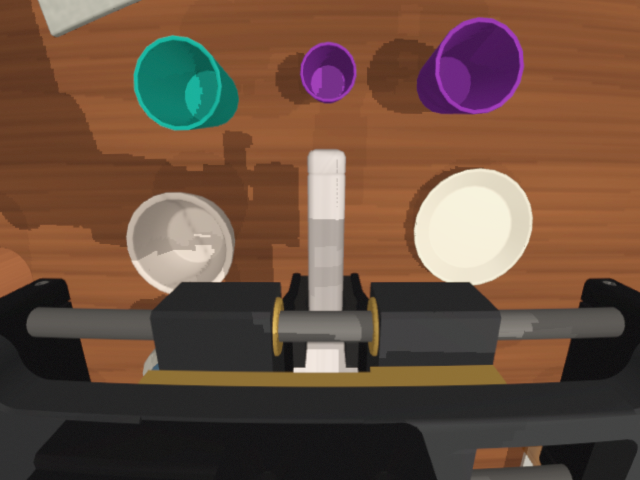

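The view shows the scoop held squarely between the bowl (180,243) and the saucer (473,227), with its handle toward the robot. I'll lower it.

Emit:
jog_arm(rows="0 0.8 3 0 0 0 1; 0 0 5 0 0 0 1; 0 0 4 0 0 0 1; 0 0 1 0 0 0 1; 0 0 0 0 0 0 1")

```text
time: 20.12
position: [0.5635, 0.0172, 0.0149]
tool_rot: [0.004, 3.142, -0.001]
ft_force: [0.3, 0.3, -0.5]
grip_width: 0.178
grip_force: 25.0
```

Emit:
jog_arm(rows="0 0 0.3 0 0 0 1; 0 0 0.2 0 0 0 1; 0 0 0 0 0 0 1")

```text
time: 20.5
position: [0.5638, 0.0183, 0.0102]
tool_rot: [0.001, 3.14, 0.0]
ft_force: [-0.4, 0.1, -1.0]
grip_width: 0.178
grip_force: 25.0
```

Emit:
jog_arm(rows="0 -0.2 0.3 0 0 0 1; 0 0 0.2 0 0 0 1; 0 0 0.1 0 0 0 1; 0 0 0 0 0 0 1")

```text
time: 21.0
position: [0.5633, 0.0159, 0.0045]
tool_rot: [-0.002, -3.141, -0.0]
ft_force: [-2.2, -0.1, 6.8]
grip_width: 0.181
grip_force: 25.0
```

Emit:
jog_arm(rows="0 0 0 0 0 0 -0.2; 0 0 0 0 0 0 -0.2; 0 0 0 0 0 0 -0.2; 0 0 0 0 0 0 -0.2; 0 0 0 0 0 0 -0.2")

```text
time: 21.62
position: [0.5633, 0.0162, 0.0035]
tool_rot: [-0.001, -3.142, 0.0]
ft_force: [0.1, 0.5, -1.0]
grip_width: 0.582
grip_force: 0.0
```

Emit:
jog_arm(rows="0 0 -2 0 0 0 -0.2; 0 0 -6 0 0 0 -1; 0 0 -6 0 0 0 -1; 3 2 -4 0 0 0 -1; 4 3 -2 0 0 0 -1")

```text
time: 22.25
position: [0.4943, 0.0661, 0.2064]
tool_rot: [0.005, 3.137, 0.001]
ft_force: [-0.1, 0.7, -0.9]
grip_width: 0.955
grip_force: 0.0
```

Emit:
jog_arm(rows="4 3 0 0 0 0 -1; 1.5 1.4 0 0 0 0 -1; 0 0 0 0 0 0 -1; 0 0 0 0 0 0 -1")

```text
time: 22.75
position: [0.4392, 0.1094, 0.2036]
tool_rot: [0.003, 3.141, -0.0]
ft_force: [0.6, -1.0, -0.3]
grip_width: 0.999
grip_force: 0.0
```

```bash
python3 - <<'E'
from h import *
c=imaging.get_image("wrist"); cv2.imwrite("pics/w7.png",c["img"]); print(ctrl.get_state()["position"], proj(c,(.4378,.11,.07)),proj(c,(.4378,.11,.0)))
t=imaging.get_image("top"); cv2.imwrite("pics/t7.png",cv2.resize(t["img"][160:310,210:410],None,fx=4,fy=4,interpolation=2))
E
```

```text
[0.43927437 0.10922671 0.20353181] [325.07470774 227.92977986] [325.07143671 212.68911563]
```

View pics/w7.png

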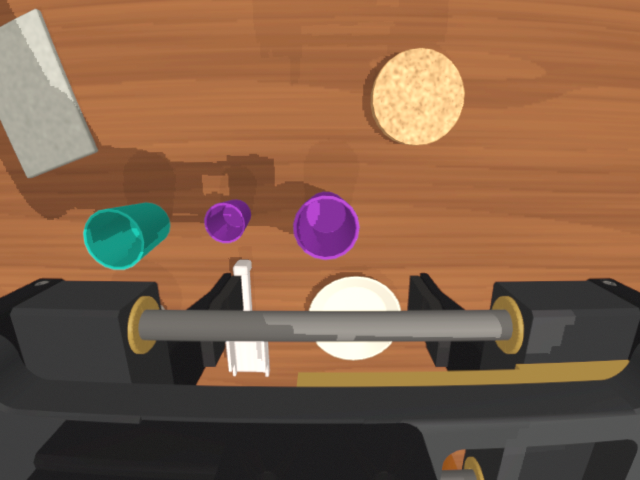

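View pics/t7.png

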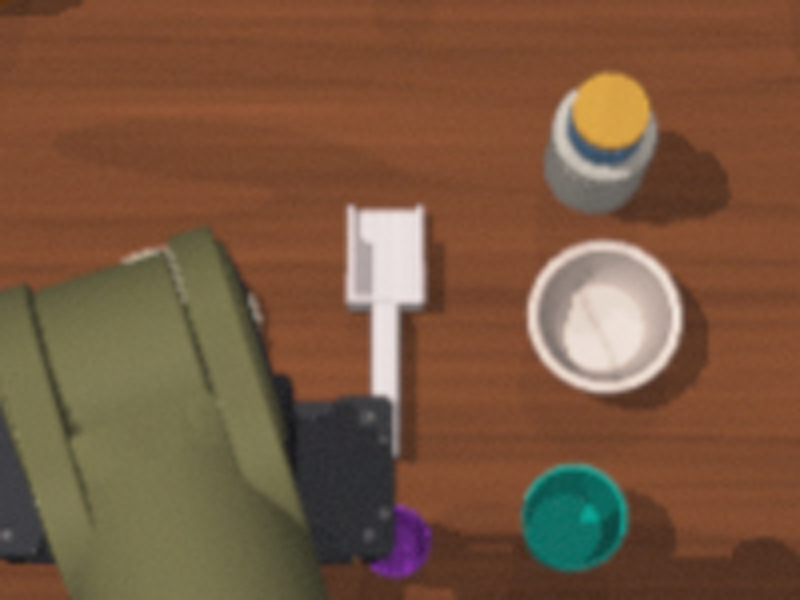

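The wrist view has the large purple rim at (326,227), matching (0.438, 0.110). The top crop shows the pot on the steel canister behind the bowl and the scoop lying straight. I'll grip the cup.

Emit:
jog_arm(rows="0.1 0.1 5 0 0 0 -1; 0 0 6 0 0 0 -1; 0 0 4 0 0 0 -1; 0 0 2 0 0 0 -1; 0 0 0.5 0 0 0 -1", force=10)

```text
time: 23.48
position: [0.4368, 0.1102, 0.027]
tool_rot: [-0.004, -3.139, 0.002]
ft_force: [0.3, 0.8, -0.3]
grip_width: 1.0
grip_force: 0.0
```

Emit:
jog_arm(rows="0 0 0 0 0 0 -1; 0 0 0 0 0 0 -1; 0 0 0 0 0 0 1; 0 0 0 0 0 0 1; 0 0 0 0 0 0 1")

```text
time: 24.1
position: [0.4375, 0.1114, 0.0288]
tool_rot: [0.001, 3.141, 0.0]
ft_force: [-0.5, -0.1, -0.1]
grip_width: 0.748
grip_force: 0.0
```

Emit:
jog_arm(rows="0 0 0 0 0 0 1; 0 0 0 0 0 0 1; 0 0 0 0 0 0 1")

```text
time: 24.48
position: [0.4376, 0.1113, 0.0287]
tool_rot: [0.001, 3.141, 0.0]
ft_force: [-0.4, -0.3, 1.6]
grip_width: 0.686
grip_force: 10.0
```

Emit:
jog_arm(rows="0 0 -2 0 0 0 1; 0 0 -4 0 0 0 1; -2 0.5 -4 0 0 0 1; -4 1 0 0 0 0 1; -4 1 0 0 0 0 1")

```text
time: 25.1
position: [0.5387, 0.1368, 0.1292]
tool_rot: [0.001, 3.14, 0.001]
ft_force: [-0.1, 0.9, -0.5]
grip_width: 0.68
grip_force: 10.0
```

Emit:
jog_arm(rows="-2.4 0.7 0 0 0 0 1; 0 0 0 0 0 0 1; 0 0 0 0 0 0 1")

```text
time: 25.48
position: [0.5602, 0.1429, 0.1279]
tool_rot: [-0.001, -3.14, 0.001]
ft_force: [0.2, 0.5, -1.1]
grip_width: 0.681
grip_force: 10.0
```

```bash
python3 - <<'E'
from h import *
c=imaging.get_image("wrist"); cv2.imwrite("pics/w8.png",c["img"]); print(ctrl.get_state()["position"], proj(c,(.562,.1437,.013)))
E
```

```text
[0.5602617  0.14289809 0.1281852 ] [325.31035633 237.15888079]
```

View pics/w8.png

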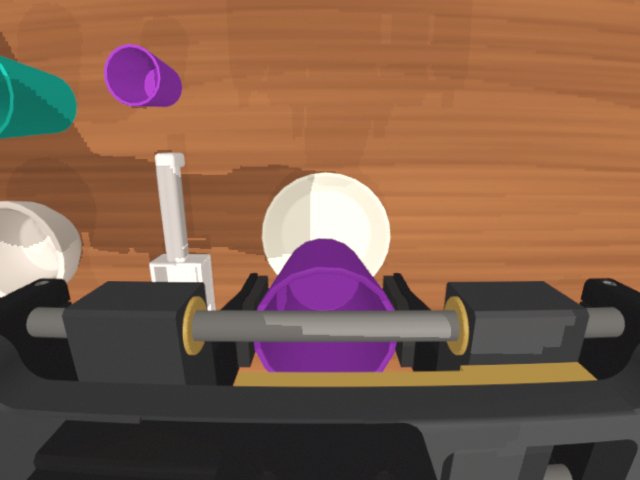

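The cup is held upright and the saucer spans columns 262–390, centred at about (326,237) as predicted. I'll lower it.

Emit:
jog_arm(rows="-0.2 0.1 3 0 0 0 1; 0 0 4 0 0 0 1; 0 0 1.6 0 0 0 1; 0 0 0.3 0 0 0 1; 0 0 0 0 0 0 1")

```text
time: 26.15
position: [0.5642, 0.1445, 0.0408]
tool_rot: [0.001, 3.14, 0.001]
ft_force: [0.5, 0.5, -0.8]
grip_width: 0.683
grip_force: 10.0
```

Emit:
jog_arm(rows="0 0 0.2 0 0 0 1; 0 0 0 0 0 0 1; 0 0 0 0 0 0 1")

```text
time: 26.52
position: [0.5637, 0.1443, 0.038]
tool_rot: [0.001, 3.141, 0.0]
ft_force: [-0.8, -0.0, 0.1]
grip_width: 0.682
grip_force: 10.0
```

Emit:
jog_arm(rows="0.2 -0.1 0.2 0 0 0 1; 0 0 0.1 0 0 0 1; 0 0 0.1 0 0 0 1; 0 0 0 0 0 0 1")

```text
time: 27.02
position: [0.5617, 0.1432, 0.0338]
tool_rot: [0.001, 3.141, 0.0]
ft_force: [0.3, 0.4, 0.8]
grip_width: 0.683
grip_force: 10.0
```

Emit:
jog_arm(rows="0 0 0.1 0 0 0 1; 0 0 0 0 0 0 1; 0 0 0 0 0 0 1")

```text
time: 27.4
position: [0.5622, 0.1431, 0.0336]
tool_rot: [0.002, 3.14, 0.0]
ft_force: [-1.0, -0.9, 5.7]
grip_width: 0.681
grip_force: 10.0
```

Contact with the saucer floor. I'll release, rise and clear the view.

Emit:
jog_arm(rows="0 0 0 0 0 0 -1; 0 0 0 0 0 0 -1; 0 0 0 0 0 0 -1; 0 0 0 0 0 0 -1; 0 0 0 0 0 0 -1")

```text
time: 28.02
position: [0.5614, 0.1433, 0.0325]
tool_rot: [-0.001, -3.142, -0.0]
ft_force: [-0.7, -0.7, 0.1]
grip_width: 1.0
grip_force: 0.0
```

Emit:
jog_arm(rows="0 0 -2 0 0 0 -1; 0 0 -6 0 0 0 -1; 0 0 -6 0 0 0 -1; 0 5 -5 0 0 0 -1; 0 6 0 0 0 0 -1")

```text
time: 28.65
position: [0.5649, 0.2473, 0.2226]
tool_rot: [0.009, 3.132, 0.006]
ft_force: [1.0, 0.1, -0.7]
grip_width: 1.002
grip_force: 0.0
```

Emit:
jog_arm(rows="0 6 0 0 0 0 -1; 0 6 0 0 0 0 -1; 0 6 0 0 0 0 -1; 0 0 0 0 0 0 -1; 0 0 0 0 0 0 -1")

```text
time: 29.28
position: [0.5617, 0.427, 0.2162]
tool_rot: [-0.001, -3.141, 0.002]
ft_force: [-0.5, -1.2, -0.5]
grip_width: 1.001
grip_force: 0.0
```

```bash
python3 - <<'E'
from h import *
t=imaging.get_image("top")
for n,p,r,z,lo,hi in (("cup",(.562,.1435),22,.075,(125,80,30),(160,255,255)),("saucer",(.562,.1435),32,.013,(0,0,120),(179,70,255)),("bowl",(.568,-.11),22,.045,(0,0,140),(179,70,255)),("pot",(.667,-.109),18,.124,(16,120,120),(28,255,255))):
    q=proj(t,(*p,z)); h=hull(mask(t,lo,hi,[int(q[0]-r),int(q[1]-r),int(q[0]+r),int(q[1]+r)])); print(n,circ(t,h,z))
cv2.imwrite("pics/t9.png",cv2.resize(t["img"][160:310,210:410],None,fx=4,fy=4,interpolation=2))
s=imaging.get_image("scene"); cv2.imwrite("pics/s9.png",cv2.resize(s["img"][150:350,180:460],None,fx=2.8,fy=2.8,interpolation=2))
E
```

```text
cup [0.5595 0.1402 0.0318]
saucer [0.5624 0.1439 0.0553]
bowl [ 0.5678 -0.1104  0.0452]
pot [ 0.6686 -0.1085  0.0221]
```

View pics/t9.png

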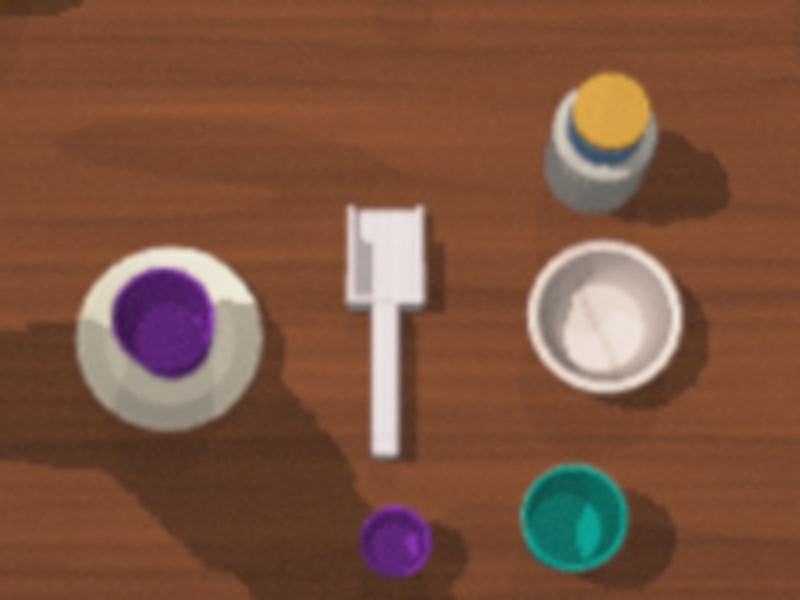

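View pics/s9.png

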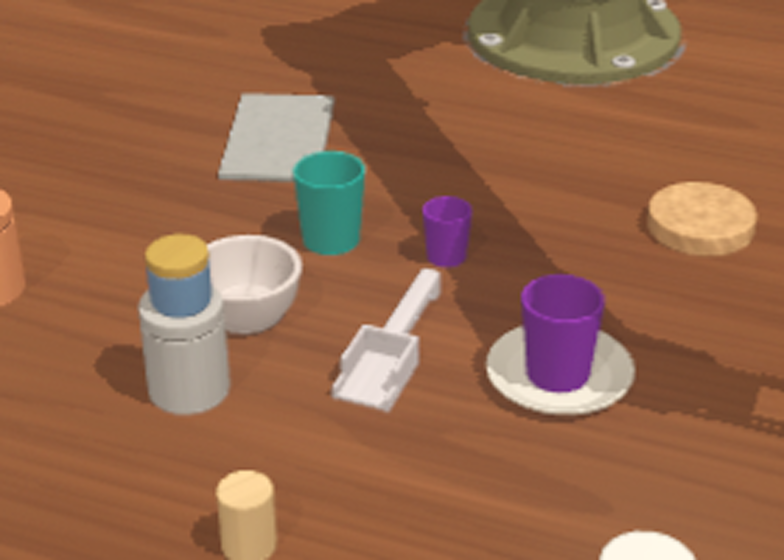

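The views show the cup upright on the saucer, the pot on the steel canister behind the bowl, and the scoop straight. One quick numeric check on the cup rim and the scoop before I hand in.

```bash
python3 - <<'E'
from h import *
t=imaging.get_image("top"); P=lambda u,v,z:onplane(t,210+u/4,160+v/4,z).round(4)
print("cup rim",P(163,319,.075),"scoop",P(385,457,.024),P(386,208,.024))
s=imaging.get_image("scene"); print(proj(s,(.562,.1437,.075)),"seen rim",180+562/2.8,150+298/2.8, s["img"].shape)
E
```

```text
cup rim [0.5602 0.1414 0.075 ] scoop [0.4884 0.0162 0.024 ] [0.6367 0.0147 0.024 ]
[381.01671825 255.7065337 ] seen rim 380.7142857142857 256.42857142857144 (480, 640, 3)
```

Cup within about 3 mm of the saucer's centre and the scoop's mid-point at about (0.563, 0.016), all in tolerance. I'm handing in.

```bash
python3 -c "
from bench import ticket
print(ticket.close_job())"
```

```text
the job is handed in; nothing more can be done
None
```

The snack service is set out and handed in at about 30 s of robot time, and by my last camera check all four pieces were within tolerance; the hand-in returned no verdict.

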